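Open the grease jar in the bench bracket

ROBOT

A 6-joint arm with a two-finger parallel gripper is mounted at the origin on the work surface. World frame = base frame: x ahead of the robot, y to its left, z up, the work surface at z = 0. Lengths are in m, angles in degrees, forces in N, time in s.
With the tool pointing down it reaches from about 0.375 to 0.9 m from the base axis. Payload 3.1 kg.
Tool frame: the origin (TCP) lies on the centre line of the jaws, within the pads' length; the fingertips stand 25 mm ahead of it and the grasp point (between the pads) lies 6 mm ahead of it; y points along the fingers, x is the direction in which the jaws open and shut, and the axes are right-handed (so a half turn about y gives the same grasp; the last joint's range is limited). The gripper opens to 87 mm and grips with 3 to 60 N. Pads are 19 mm wide; open, the fingers measure 117 mm over their backs; the gripper's body (75 mm by 190 mm) begins 51 mm behind the grasp point.
Start: joints at [-86.603, 30.224, 82.088, -0, 67.689, -10.227], TCP at [0.147, -0.607, 0.248] pointing down, gripper open.
Joint ranges: [-176.69, 176.69], [-43.24, 126.21], [12.49, 139.97], [-82, 262], [0, 151.66], [-163.58, 163.58]. Speed limits (degrees/s): [159.86, 159.86, 180, 180, 180, 180].

INTERFACE

Orientations are given as a 3x3 rotation matrix whose columns are the frame's x, y, z axes.
In Python, from rig import * gives the robot as it stands.
- The arm moves only by the tool play_rows, never from a script. Its argument "commands" is a list of rows, each a list of 2 entries, a list of its own where there are three numbers: the shift along the world's x, y, z in m, then the turn, a rotation vector about the world's x, y, z in rad. A call has 1 to 10 rows; each row is the pose to reach, as a shift and turn from the pose commanded when the call began; what a row does not reach only later rows make up. A row lasts 1/8 s, in which the tool goes at most 62.5 mm and 10.7 degrees, less where a joint would pass 70% of its speed; a pose out of reach is approached as far as the arm can. A call with a gripper value outside its range is refused whole. "gripper" is the finger opening in m, from 0 to 0.087, set as the call begins (left out, the last holds). The fingers move at their own pace and stop on an object; the grip force is fixed at half the most. Time passes only in rows, so rows that repeat a pose let the fingers close. It gives the time, the measured TCP pose, the force and the opening at its end, in the units of the state.
- read_state(): the state, without advancing time (a new reading comes with each control period).
- capture(name): name is "scene" or "top" or "wrist"; returns a dict with "frame" (480x640x3 uint8, red, green, blue), "depth" (480x640 float32, m along the optical axis (not along the pixel's ray), 0 where there is no reading), "mtx" (3x3 intrinsics, pixels), "cam_to_world" (4x4, takes a point from camera to world coordinates); the wrist camera has in their place "hand_eye" (4x4, takes a point from camera to tool coordinates, whose origin is the TCP and whose axes are the tool frame's). Camera axes: x right, y down, z forward; pixel columns grow to the right and rows downward; lengths in m; the calibration is good to about 2 mm. A picture is of the moment at which its call begins: read the wrist's pose just before it.
- hand_in(): hands the job in, once; it reports no verdict.
The state is a dict: "time_s": time; "joint_positions": joint angles; "qvel": joint speeds; "tau": joint torques, N m; "position": TCP position; "tcp_rot": TCP orientation; "force": force on the tool from outside, world axes, zero at the start; "moment": the same for the moment, N m; "opening": opening from 0.0 (shut) to 1.0 (fully open).
Only numpy, scipy, OpenCV 4.12 (cv2) and the standard library are available. Lean on these libraries where they do the work, as an engineer would, in place of code of your own. Each camera call takes 0.05 s, during which the arm holds its last target. There are 200 camera calls.

TASK

The grease jar's cap is too tight to undo on the open bench: stand the jar, cap still on, fully down in the square steel bracket so that it cannot turn, then unscrew the cap anticlockwise, about a quarter turn, with the jar staying down in the bracket, and stop as soon as its lugs come free. Lift the cap straight off and finish while holding it level, a few centimetres above the open mouth; do not put it down or let go of it. Keep the jar upright and leave everything else on the bench where it is.

Things in the scene. Friction and masses are not known exactly. Their poses are not given: they have to be found in the camera images.
- jar: white plastic grease jar, loose, 0.3 to 0.55 kg: square body 64 x 64 mm, 66 mm tall, a round shoulder of 56 mm diameter up to z = 70 mm, then a round neck of 39 mm diameter up to z = 96 mm, mostly hidden by the cap. Origin at the centre of its square underside, z up, x and y square to its sides. With its cap on, the jar can be carried by the cap.
- jar_mouth (a point): centre of the jar's rim (top of the neck), 96 mm above its underside, on its axis; moves with the jar. In the mouth sits a rubber seal disc, 32 mm across, on a spring: it pushes the cap up with about 20 N, which makes it tight. Two tabs on the neck (widest 49 mm across) hold the cap's lugs down.
- cap: black round cap, 60 mm in diameter, 24 mm high, 50 g, ribbed side. Origin at the centre of its open lower edge, z up. Screwed on, its origin is 80 mm above the jar's underside, with 10 mm free between its lower edge and the jar's shoulder, and its x axis is parallel to the jar's. Its skirt is clear of the neck when 16 mm higher.
- cap_top (a point): centre of the cap's flat top, 24 mm above its lower edge. Turning the cap takes 0.3 to 0.6 N m. Turned anticlockwise (from above) relative to the jar, it is held for the first 45 degrees or so and free to lift from 60 to 115 degrees, best at a quarter turn; it springs up about 2 mm as it comes free, its lugs then between the tabs. Clockwise it is blocked.
- bracket: bare steel bracket, a low square socket fixed to the bench: base plate 94 x 94 x 4 mm, four walls 6 mm thick up to 24 mm above the bench, round a square pocket 70 x 70 mm that takes the jar's foot in any of its four square directions, 3 mm to spare on each side (the jar can turn some 6 degrees in it). Origin at the centre of its underside, x and y square to its walls.
- bracket_floor (a point): centre of the floor of the bracket's pocket, 4 mm above the bench and 20 mm below the top of its walls; axes as the bracket's
- deep_socket: bystander: upright steel socket, 32 mm across, 78 mm tall; origin at the centre of its underside
- short_socket: bystander: upright steel socket, 38 mm across, 38 mm tall; origin at the centre of its underside
- wrench: bystander: steel spanner 190 mm long lying flat; origin under its middle, x along it
- screwdriver: bystander: screwdriver with a black handle, 200 mm long, lying flat; origin under its middle, x along it
- oil_bottle: bystander: grey plastic oil bottle, 72 mm across, 190 mm tall; origin at the centre of its underside
- spray_can: bystander: grey spray can, 66 mm across, 200 mm tall; origin at the centre of its underside
- bearing: bystander: steel bearing ring lying flat, 62 mm across, 16 mm high; origin at the centre of its underside

How it is judged:
By the outcome, as a careful person would: the job done as asked, in the order asked, and still so for the second after the job is handed in, while the arm keeps its last pose, push and grip.
It also fails if it takes over 54 s, if anything falls off the work surface, if the arm or the gripper's body presses on something with over 40 N, if the wrist force passes 120 N, or if a joint passes its speed limit or range.

## Working session

There is one attempt and no reset: what is moved stays moved. The work goes in short steps, Python scripts to look and compute and a tool call to move; the robot and the scene stay as the last step left them, time stands still between calls to the robot, and variables do not carry over. Pictures are saved under pics/ and viewed, about 8 in all and at most 12, crops included, and the job is handed in when it is done.

Besides the shell and the picture viewer there is one more tool, called after "Request:" by a JSON object that holds its "fn" and its "kwargs", one argument or row to a line. play_rows: Moves the arm, as the interface text tells. Its arguments: {"type":"object","properties":{"commands":{"type":"array"},"gripper":{"type":"number"}},"required":["commands"]}

```bash
mkdir -p pics; cat > h.py <<'E'
from rig import *
import numpy as np, cv2
def snap(n,f):
    s=read_state(); c=capture(n)
    cv2.imwrite('pics/'+f+'.png',cv2.cvtColor(c['frame'],cv2.COLOR_RGB2BGR))
    if n=='wrist':
        T=np.eye(4);T[:3,:3]=np.array(s['tcp_rot']).reshape(3,3);T[:3,3]=s['position']
        c['cam_to_world']=T@np.array(c['hand_eye'])
    np.savez(''+f+'.npz',**{k:np.array(v) for k,v in c.items()})
    return c
def px(c,u,v,z=None):
    K=np.array(c['mtx']);M=np.array(c['cam_to_world'])
    d=np.array([(u-K[0,2])/K[0,0],(v-K[1,2])/K[1,1],1.])
    if z is None: t=c['depth'][int(v),int(u)]
    else: t=(z-M[2,3])/(M[:3,:3]@d)[2]
    return M[:3,:3]@d*t+M[:3,3]
E
python3 - <<'E'
from h import *
print(read_state())
for n in('top','scene'):
    c=snap(n,n+'0'); print(c['mtx'],c['cam_to_world'])
E
```

```text
{'time_s': 0.0, 'joint_positions': array([-8.66032300e+01,  3.02795663e+01,  8.21564734e+01, -9.82518088e-04,
        6.76869529e+01, -1.02275285e+01]), 'qvel': array([-0.05553702, -0.03847817, -0.06231483, -0.13678479,  0.01386214,
        0.08719821]), 'tau': array([-5.44653776e-04, -4.40040064e+01, -1.76591760e+01,  6.31680270e-02,
        5.83060272e-02, -1.58285475e-04]), 'position': array([ 0.14720283, -0.6067275 ,  0.24656464]), 'tcp_rot': array([[ 2.35560482e-01, -1.43024005e-04,  9.71859681e-01],
       [-9.71857389e-01,  2.14191303e-03,  2.35560242e-01],
       [-2.11532968e-03, -9.99997696e-01,  3.65551130e-04]]), 'force': array([ 0.31075472, -0.06899179,  1.18161455]), 'moment': array([-0.01333551,  0.02374593,  0.08114847]), 'opening': 0.9980086369555146}
[[591.14607019   0.         321.73982974]
 [  0.         591.14607019 236.11541275]
 [  0.           0.           1.        ]] [[ 0.02929847 -0.99501819  0.0952911   0.3958359 ]
 [-0.999554   -0.0297157  -0.00296208 -0.00524392]
 [ 0.00577896 -0.09516181 -0.99544504  1.52599976]
 [ 0.          0.          0.          1.        ]]
[[456.26117461   0.         320.89011233]
 [  0.         456.26117461 240.4272666 ]
 [  0.           0.           1.        ]] [[ 0.6202049   0.41202974 -0.66751582  1.22076343]
 [ 0.78425062 -0.34437585  0.51609712 -0.49279326]
 [-0.01722897 -0.84358566 -0.53671817  0.6080544 ]
 [ 0.          0.          0.          1.        ]]
```

View pics/top0.png

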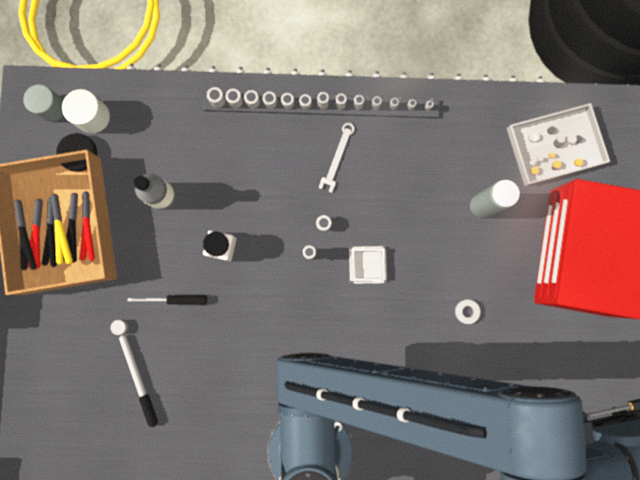

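View pics/scene0.png

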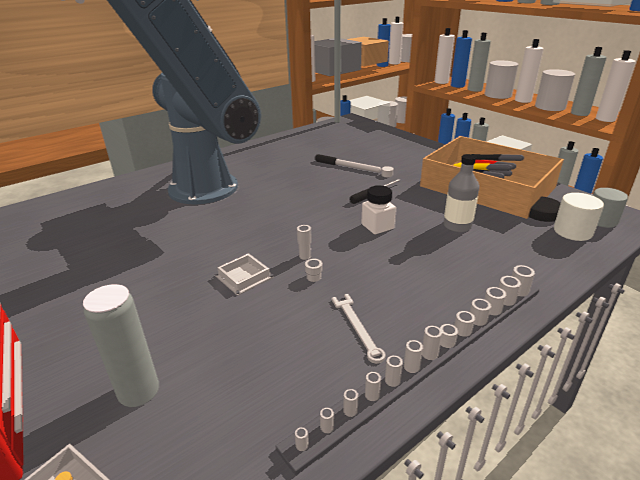

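The top view shows the jar at about (217,245), its black cap at (215,243), the bracket at about (368,265) and sockets at (309,252) and (323,223). The scene view agrees. I'll enlarge the relevant part.

```bash
python3 - <<'E'
from h import *
c=dict(np.load('top0.npz'))
im=cv2.imread('pics/top0.png')[205:305,195:395]
cv2.imwrite('pics/crop1.png',cv2.resize(im,None,fx=4,fy=4,interpolation=cv2.INTER_CUBIC))
for n,u,v,z in[('cap',215.5,243,.104),('brk',368,265,.024),('deep',309.5,252,.078),('short',323.5,223,.038),('screwdr',190,300,.01)]: print(n,px(c,u,v,z).round(4),px(c,u,v).round(4))
E
```

```text
cap [0.5076 0.2461 0.104 ] [0.5073 0.2454 0.1082]
brk [ 0.4694 -0.1294  0.024 ] [ 0.4705 -0.1313  0.0014]
deep [0.4944 0.0193 0.078 ] [0.4946 0.0194 0.0748]
short [ 0.5718 -0.0132  0.038 ] [ 0.5719 -0.0132  0.0373]
screwdr [0.3676 0.3208 0.01  ] [0.3678 0.3182 0.0222]
```

View pics/crop1.png

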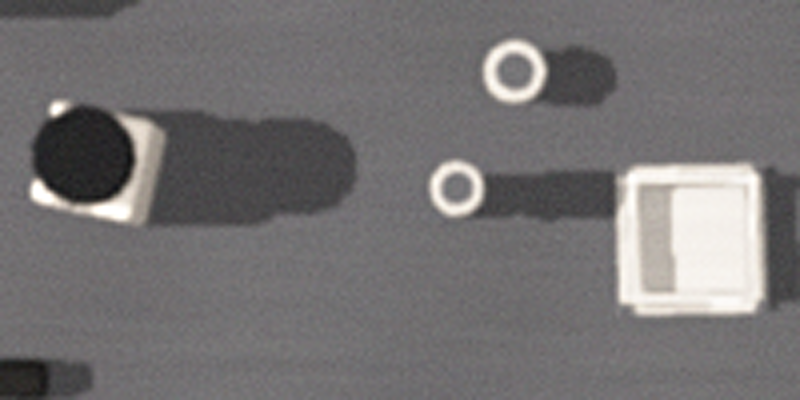

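The crop shows the cap centre at (84,155) and the jar turned about 14° clockwise in the image. The bracket's outer corners are near (618,170), (757,165), (763,305) and (622,310). I'll get the wrist camera geometry and bystander distances next, then move.

```bash
python3 - <<'E'
from h import *
w=snap('wrist','w0'); print(w['hand_eye'].round(3),w['mtx'].round(1))
c=dict(np.load('top0.npz'))
q=lambda U,V,z:px(c,195+U/4,205+V/4,z).round(4)
print('cap',q(84,155,.104)); P=[q(*a,.024) for a in[(618,170),(757,165),(763,305),(622,308)]]
print('brk',np.mean(P,0),P); print('jar',[q(*a,.066) for a in[(57,103),(35,195),(138,222)]])
print('bottle',px(c,146,184,.19),'can',px(c,502,194,.2))
E
```

```text
[[ 1.     0.    -0.001  0.   ]
 [ 0.001 -0.254  0.967 -0.137]
 [-0.    -0.967 -0.254  0.069]
 [ 0.     0.     0.     1.   ]] [[421.8   0.  323.9]
 [  0.  421.8 240.6]
 [  0.    0.    1. ]]
cap [0.5059 0.2448 0.104 ]
brk [ 0.4714 -0.1281  0.024 ] [array([ 0.5126, -0.0813,  0.024 ]), array([ 0.5184, -0.1698,  0.024 ]), array([ 0.4296, -0.1753,  0.024 ]), array([ 0.425, -0.086,  0.024])]
jar [array([0.5406, 0.2697, 0.066 ]), array([0.4831, 0.2806, 0.066 ]), array([0.4683, 0.2163, 0.066 ])]
bottle [0.63134703 0.39579872 0.19      ] can [ 0.63111837 -0.41590402  0.2       ]
```

Request:
{"fn": "play_rows", "kwargs": {
  "commands": [
    [[0.023,0.034,0],[0,0,0.04]],
    [[0.055,0.081,0],[0,0,0.09]],
    [[0.089,0.132,0],[0,0,0.15]],
    [[0.123,0.182,0],[0,0,0.21]],
    [[0.157,0.232,0],[0,0,0.27]],
    [[0.191,0.283,0],[0,0,0.32]],
    [[0.225,0.333,0],[0,0,0.38]],
    [[0.259,0.383,0],[0,0,0.44]],
    [[0.292,0.432,0],[0,0,0.5]],
    [[0.32,0.47,0],[0,0,0.55]]
  ]
}}

```text
time_s: 1.4
position: [0.468, -0.1351, 0.2475]
tcp_rot: [[0.711, -0.0, 0.703], [-0.703, 0.0, 0.711], [-0.0, -1.0, 0.0]]
force: [1.1, -0.9, -0.4]
opening: 1.001
```

Request:
{"fn": "play_rows", "kwargs": {
  "commands": [
    [[0.0,0.005,0],[0,0,0]],
    [[0.0,0.005,0],[0,0,0]],
    [[0.0,0.005,0],[0,0,0]]
  ]
}}

```text
time_s: 1.78
position: [0.4666, -0.1334, 0.2475]
tcp_rot: [[0.707, -0.0, 0.707], [-0.707, -0.0, 0.707], [-0.0, -1.0, -0.0]]
force: [0.1, -0.3, 0.5]
opening: 0.998
```

```bash
python3 - <<'E'
from h import *
w=snap('wrist','w1'); s=read_state(); print(s['time_s'],s['position'],s['tcp_rot'].round(3),s['joint_positions'].round(1))
E
```

```text
1.825 [ 0.46665977 -0.13356378  0.24748549] [[ 0.707 -0.     0.707]
 [-0.707 -0.     0.707]
 [-0.    -1.    -0.   ]] [-29.2  19.5 101.6  -0.   58.8  15.8]
```

View pics/w1.png

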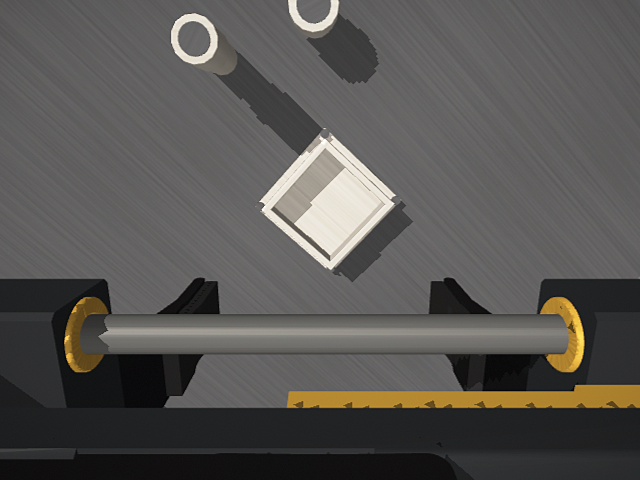

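The wrist view shows the bracket with corners near (326,131), (398,200), (331,271) and (262,206), and the sockets at the upper left. I'll enlarge it for pocket corners.

```bash
python3 - <<'E'
import cv2
im=cv2.imread('pics/w1.png')[125:280,250:410]
cv2.imwrite('pics/crop2.png',cv2.resize(im,None,fx=3.75,fy=3.75,interpolation=cv2.INTER_CUBIC))
E
```

```text
(no output)
```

View pics/crop2.png

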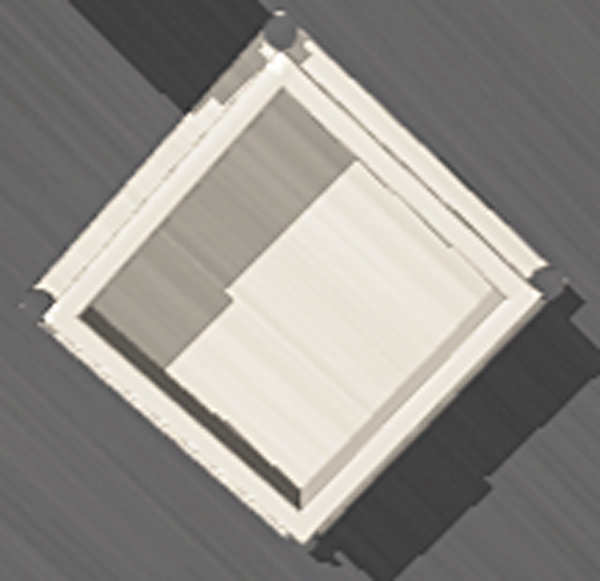

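Crop: the wall-top outer corners are top (284,55), right (543,292), bottom (306,541) and left (47,316). The pocket corners are (284,87), (508,293), (300,508) and (79,316).

```bash
python3 - <<'E'
from h import *
c=dict(np.load('w1.npz'))
for C in([(284,55),(543,292),(306,541),(47,316)],[(284,87),(508,293),(300,508),(79,316)]):
    P=np.array([px(c,250+u/3.75,125+v/3.75,.024)[:2] for u,v in C]); m=P.mean(0)
    print(P.round(4).tolist(),'c',m.round(4))
    d=np.roll(P,-1,0)-P; print(np.linalg.norm(d,axis=1).round(4),((np.degrees(np.arctan2(d[:,1],d[:,0]))+45)%90-45).round(1))
E
```

```text
[[0.5105, -0.0911], [0.5152, -0.1709], [0.4341, -0.1753], [0.4302, -0.094]] c [ 0.4725 -0.1328]
[0.08   0.0813 0.0814 0.0803] [3.4 3.1 2.7 2. ]
[[0.5056, -0.096], [0.5094, -0.1654], [0.4389, -0.1684], [0.4355, -0.0992]] c [ 0.4723 -0.1323]
[0.0695 0.0705 0.0693 0.0702] [3.1 2.4 2.8 2.6]
```

Bracket: centre (0.4724, -0.1325), yaw +2.8°. Now above the jar.

Request:
{"fn": "play_rows", "kwargs": {
  "commands": [
    [[0.003,0.025,0],[0,0,0]],
    [[0.007,0.07,0],[0,0,0]],
    [[0.012,0.12,0],[0,0,0]],
    [[0.017,0.17,0],[0,0,0]],
    [[0.022,0.22,0],[0,0,0]],
    [[0.027,0.27,0],[0,0,0]],
    [[0.032,0.32,0],[0,0,0]],
    [[0.037,0.36,0],[0,0,0]],
    [[0.039,0.379,0],[0,0,0]],
    [[0.039,0.379,0],[0,0,0]]
  ]
}}

```text
time_s: 3.08
position: [0.5064, 0.2463, 0.2474]
tcp_rot: [[0.709, -0.0, 0.705], [-0.705, -0.001, 0.709], [0.0, -1.0, -0.001]]
force: [0.7, -0.4, 0.1]
opening: 0.998
```

Request:
{"fn": "play_rows", "kwargs": {
  "commands": [
    [[0,0,0],[0,0,0]],
    [[0,0,0],[0,0,0]]
  ]
}}

```text
time_s: 3.32
position: [0.5063, 0.2451, 0.2476]
tcp_rot: [[0.707, -0.0, 0.707], [-0.707, -0.0, 0.707], [0.0, -1.0, -0.001]]
force: [0.2, -0.7, 0.3]
opening: 1.001
```

```bash
python3 - <<'E'
from h import *
w=snap('wrist','w2'); s=read_state(); print(s['time_s'],s['position'],s['tcp_rot'].round(3),s['joint_positions'].round(1))
im=cv2.imread('pics/w2.png')[150:310,240:410]
cv2.imwrite('pics/crop3.png',cv2.resize(im,None,fx=3.75,fy=3.75,interpolation=cv2.INTER_CUBIC))
E
```

```text
3.375 [0.50632561 0.24530166 0.24761154] [[ 0.708 -0.     0.707]
 [-0.707 -0.     0.708]
 [ 0.    -1.    -0.   ]] [14.5 25.4 91.2 -0.  63.5 59.5]
```

View pics/crop3.png

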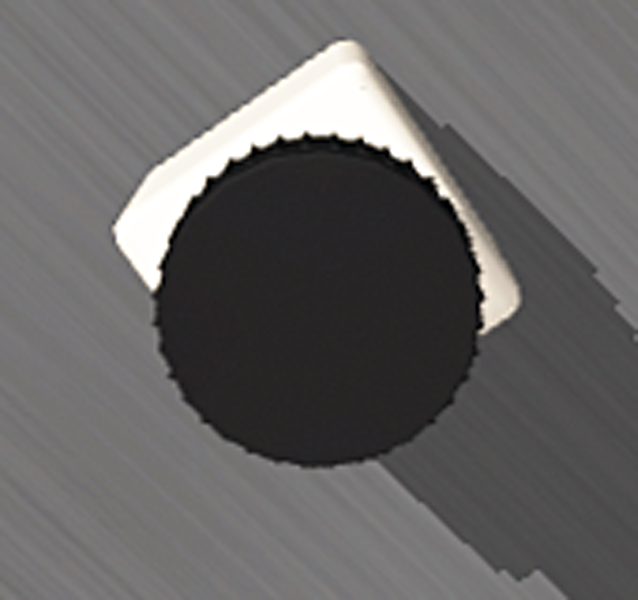

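The crop shows the cap spanning 157–482 horizontally with its centre near (319.5,307), about centred between the jaws. The jar's bottom edge runs from (155,170) to (330,45).

```bash
python3 - <<'E'
from h import *
c=dict(np.load('w2.npz'))
q=lambda u,v,z:px(c,240+u/3.75,150+v/3.75,z)
print('cap',q(319.5,307,.104))
for a,b,z in[((155,170),(325,48),.0),((400,108),(505,268),.066),((400,108),(505,268),.0)]:
    d=(q(*b,z)-q(*a,z))[:2]; print(np.degrees(np.arctan2(d[1],d[0]))%90, q(*a,z),q(*b,z))
# edge fit of the white silhouette
im=c['frame'][150:310,240:410].astype(int); m=((im.min(2)>190)).astype(np.uint8)
m=cv2.resize(m*255,None,fx=3.75,fy=3.75)
def fit(rng,side,z):
    P=[]
    for v in rng:
        r=np.flatnonzero(m[v]>127)
        if len(r): P.append(q(r[0] if side<0 else r[-1],v,z)[:2])
    vx=cv2.fitLine(np.float32(P),cv2.DIST_HUBER,0,.001,.001).ravel(); return np.degrees(np.arctan2(vx[1],vx[0]))%90
print('L',fit(range(65,160),-1,0),'R',fit(range(100,270),1,.0),fit(range(100,270),1,.066))
E
```

```text
cap [0.50756431 0.24557596 0.104     ]
80.34707684668155 [0.48591651 0.28049907 0.        ] [0.53613219 0.27195801 0.        ]
78.96175950126036 [0.54161867 0.2566878  0.066     ] [0.53404367 0.21785617 0.066     ]
78.9617595012605 [0.53887241 0.24895305 0.        ] [0.52973019 0.20208742 0.        ]
L 79.70192 R 52.73489 52.735214
```

Cap at (0.5075, 0.2455), jar yaw about -10.5°. Descend and grip.

Request:
{"fn": "play_rows", "kwargs": {
  "commands": [
    [[0.001,0,-0.03],[0,0,0]],
    [[0.001,0,-0.07],[0,0,0]],
    [[0.001,0,-0.1],[0,0,0]],
    [[0.001,0,-0.12],[0,0,0]],
    [[0.001,0,-0.135],[0,0,0]],
    [[0.001,0,-0.143],[0,0,0]],
    [[0.001,0,-0.148],[0,0,0]],
    [[0.001,0,-0.148],[0,0,0]]
  ]
}}

```text
time_s: 4.38
position: [0.5074, 0.2467, 0.0997]
tcp_rot: [[0.709, 0.0, 0.705], [-0.705, 0.0, 0.709], [0.0, -1.0, 0.0]]
force: [1.3, -0.3, -0.3]
opening: 1.003
```

Request:
{"fn": "play_rows", "kwargs": {
  "commands": [
    [[0,0,0],[0,0,0]],
    [[0,0,0],[0,0,0]],
    [[0,0,0],[0,0,0]],
    [[0,0,0],[0,0,0]],
    [[0,0,0],[0,0,0]],
    [[0,0,0],[0,0,0]]
  ],
  "gripper": 0.03
}}

```text
time_s: 5.12
position: [0.5077, 0.2465, 0.0998]
tcp_rot: [[0.709, 0.001, 0.705], [-0.705, -0.0, 0.709], [0.001, -1.0, 0.001]]
force: [1.6, -1.0, 0.8]
opening: 0.668
```

Request:
{"fn": "play_rows", "kwargs": {
  "commands": [
    [[0,0,0],[0,0,0]],
    [[0,0,0.004],[0,0,0]],
    [[0,0,0.012],[0,0,0]],
    [[0,0,0.03],[0,0,0]],
    [[0,0,0.055],[0,0,0]],
    [[0,0,0.08],[0,0,0]],
    [[0,0,0.105],[0,0,0]],
    [[0,0,0.125],[0,0,0]],
    [[0,0,0.135],[0,0,0]],
    [[0,0,0.135],[0,0,0]]
  ]
}}

```text
time_s: 6.38
position: [0.5071, 0.2467, 0.2349]
tcp_rot: [[0.709, 0.001, 0.705], [-0.705, 0.0, 0.709], [0.0, -1.0, 0.001]]
force: [0.4, -0.0, -4.9]
opening: 0.669
```

```bash
python3 - <<'E'
from h import *
s=read_state(); print(s['time_s'],s['position'],s['force'],s['moment'],s['opening'],s['joint_positions'].round(1))
w=snap('wrist','w3')
cv2.imwrite('pics/crop4.png',cv2.resize(cv2.imread('pics/w3.png')[100:340,150:490],None,fx=2,fy=2,interpolation=cv2.INTER_CUBIC))
E
```

```text
6.375 [0.5070922  0.24671179 0.23488945] [ 3.78897152e-01 -2.39538706e-03 -4.89019812e+00] [-0.0570752  -0.05382357  0.01060315] 0.6688931236321801 [14.6 26.4 91.8  0.  61.8 59.4]
```

View pics/crop4.png

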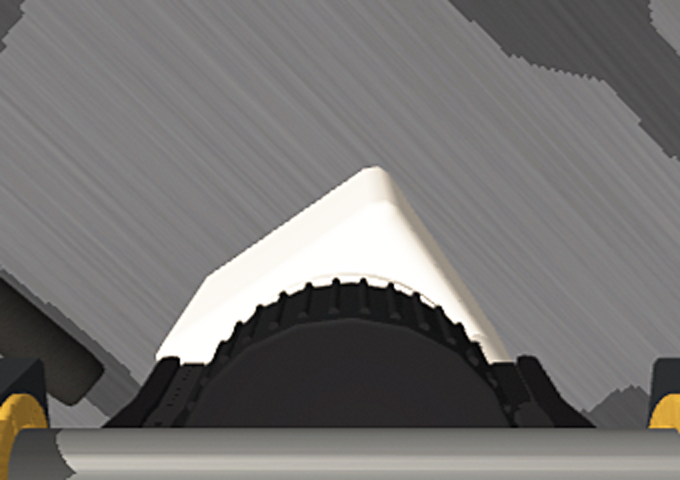

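The jar is held by the cap (about 4.9 N). Its bottom-left edge runs (208,275) to (360,173) in the crop and its right edge (392,180) to (495,345). I'll recheck the yaw in the grip.

```bash
python3 - <<'E'
from h import *
c=dict(np.load('w3.npz'))
q=lambda u,v,z:px(c,150+u/2,100+v/2,z)
for a,b,z in[((208,275),(360,173),.135),((392,185),(495,345),.135),((392,185),(495,345),.201)]:
    d=(q(*b,z)-q(*a,z))[:2]; print(np.degrees(np.arctan2(d[1],d[0]))%90, np.linalg.norm(d),q(*a,z),q(*b,z))
c2=q(375,166,.135);print('corner',c2)
E
```

```text
79.07415374953845 0.053062502976106055 [0.48414306 0.28157273 0.135     ] [0.53624371 0.27151535 0.135     ]
78.35148012484773 0.05696208059487178 [0.54026862 0.26272817 0.135     ] [0.52876755 0.20693925 0.135     ]
78.35148012484773 0.041127494512470004 [0.54449811 0.27188015 0.201     ] [0.53619417 0.23159969 0.201     ]
corner [0.54061178 0.26994268 0.135     ]
```

Request:
{"fn": "play_rows", "kwargs": {
  "commands": [
    [[-0.001,-0.015,0],[0,0,0.01]],
    [[-0.004,-0.045,0],[0,0,0.03]],
    [[-0.008,-0.09,0],[0,0,0.06]],
    [[-0.013,-0.14,0],[0,0,0.09]],
    [[-0.018,-0.19,0],[0,0,0.12]],
    [[-0.023,-0.24,0],[0,0,0.15]],
    [[-0.027,-0.29,0],[0,0,0.18]],
    [[-0.031,-0.335,0],[0,0,0.21]],
    [[-0.034,-0.365,0],[0,0,0.23]],
    [[-0.035,-0.379,0],[0,0,0.24]]
  ]
}}

```text
time_s: 7.68
position: [0.4713, -0.1344, 0.234]
tcp_rot: [[0.855, -0.001, 0.519], [-0.519, 0.0, 0.855], [-0.001, -1.0, -0.0]]
force: [1.0, 0.1, -4.2]
opening: 0.668
```

Request:
{"fn": "play_rows", "kwargs": {
  "commands": [
    [[0,0,0],[0,0,0]],
    [[0,0,-0.02],[0,0,0]],
    [[0,0,-0.05],[0,0,0]],
    [[0,0,-0.08],[0,0,0]],
    [[0,0,-0.095],[0,0,0]],
    [[0,0,-0.1],[0,0,0]],
    [[0,0,-0.1],[0,0,0]],
    [[0,0,-0.1],[0,0,0]]
  ]
}}

```text
time_s: 8.68
position: [0.4729, -0.1323, 0.1353]
tcp_rot: [[0.856, 0.001, 0.516], [-0.516, -0.001, 0.856], [0.002, -1.0, 0.0]]
force: [0.5, 0.4, -4.3]
opening: 0.67
```

```bash
python3 - <<'E'
from h import *
s=read_state(); print(s['time_s'],s['position'],s['force'],s['moment'],s['opening'],s['joint_positions'].round(1))
w=snap('wrist','w4'); c=snap('scene','s4')
a=cv2.resize(cv2.imread('pics/w4.png')[120:320,190:450],None,fx=2.4,fy=2.4,interpolation=cv2.INTER_CUBIC)
b=cv2.resize(cv2.imread('pics/s4.png')[220:310,190:300],None,fx=5,fy=5,interpolation=cv2.INTER_CUBIC)[:,:]
a=cv2.resize(a,(390,300)); b=cv2.resize(b,(400,327))
o=np.zeros((600,800,3),np.uint8)
A=cv2.resize(cv2.imread('pics/w4.png')[120:320,190:450],(460,354)); B=cv2.resize(cv2.imread('pics/s4.png')[170:320,180:310],(340,392))
o[:354,:460]=A; o[:392,460:]=B
cv2.imwrite('pics/comb5.png',o)
E
```

```text
8.675 [ 0.4728504  -0.13229035  0.13528623] [ 0.52174197  0.35626789 -4.27350434] [ 0.00464311 -0.08201638 -0.02241404] 0.669954236297445 [-28.7  30.4 107.1   0.   42.4   2.4]
```

View pics/comb5.png

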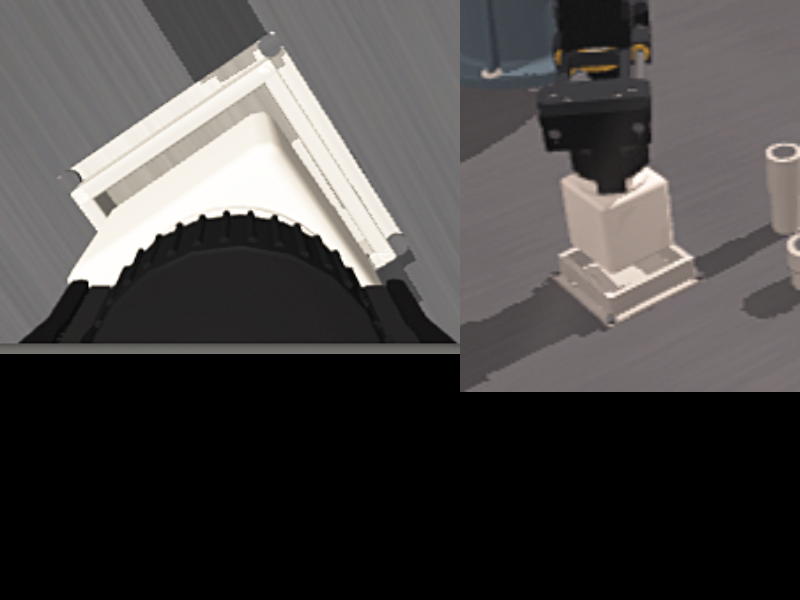

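Combined picture: the jar hangs above the bracket, upright and aligned, with its far corner near (262,112) and the pocket corner near (268,80). An enlargement will measure the gaps on both sides.

```bash
python3 - <<'E'
from h import *
cv2.imwrite('pics/crop6.png',cv2.resize(cv2.imread('pics/w4.png')[135:285,225:425],None,fx=4,fy=4,interpolation=cv2.INTER_CUBIC))
E
```

```text
(no output)
```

View pics/crop6.png

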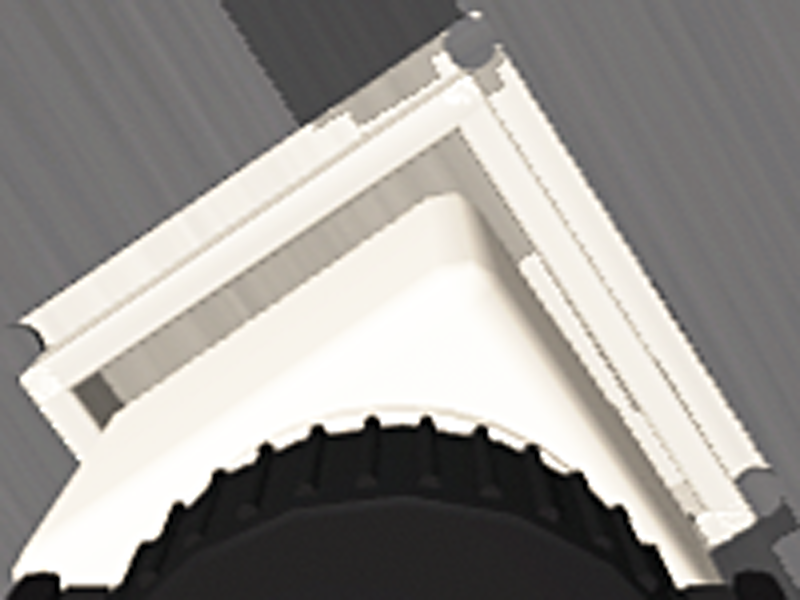

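Crop: jar bottom edges are (120,422)–(420,202) and (485,222)–(700,540). The pocket's inner top edges are (75,385)–(460,130) and (460,130)–(690,512).

```bash
python3 - <<'E'
from h import *
c=dict(np.load('w4.npz'))
q=lambda u,v,z:px(c,225+u/4,135+v/4,z)[:2]
J=[((120,422),(420,202)),((485,222),(640,450))]
B=[((75,385),(460,130)),((460,130),(690,512))]
C=[((25,375),(460,88)),((480,90),(755,510))]
def line(a,b,z):
    A,Bq=q(*a,z),q(*b,z); d=(Bq-A)/np.linalg.norm(Bq-A); return A,Bq,d,np.degrees(np.arctan2(d[1],d[0]))
for j,b,o in zip(J,B,C):
    A,Bj,d,t=line(*j,.0355); A2,B2,d2,t2=line(*b,.024); A3,B3,d3,t3=line(*o,.024)
    n=np.array([-d2[1],d2[0]]); m=(A+Bj)/2
    cc=np.array([.47285,-.13229])
    print('jar yaw',t%90,'pocket',t2%90,t3%90,'gap mm',(n@(A2-m))*1e3,'outer',(n@(A3-m))*1e3,'TCP->jar edge',n@(m-cc)*1e3,'TCP->pocket',n@(A2-cc)*1e3,'->outer',n@((A3+B3)/2-cc)*1e3,'n',n)
E
```

```text
jar yaw 5.2250991564918605 pocket 2.3009915933756417 2.0348885957083613 gap mm 5.628336198861191 outer 11.04817199620777 TCP->jar edge 29.196487094045146 TCP->pocket 34.82482329290634 ->outer 40.06335232729829 n [-0.04014909  0.9991937 ]
jar yaw 3.580163452913027 pocket 0.6557522689075199 3.0844046329407178 gap mm 2.476937541066027 outer 7.91106277944615 TCP->jar edge 30.514037449121492 TCP->pocket 32.99097499018752 ->outer 40.05942459106609 n [0.99993451 0.01144479]
```

Gaps: the jar should go about +2 mm in y, -1 mm in x and turn about -1.5°. Correct and enter the pocket slowly.

Request:
{"fn": "play_rows", "kwargs": {
  "commands": [
    [[-0.0005,0.001,0],[0,0,-0.012]],
    [[-0.001,0.002,0],[0,0,-0.025]],
    [[-0.001,0.002,-0.005],[0,0,-0.025]],
    [[-0.001,0.002,-0.01],[0,0,-0.025]],
    [[-0.001,0.002,-0.013],[0,0,-0.025]],
    [[-0.001,0.002,-0.016],[0,0,-0.025]],
    [[-0.001,0.002,-0.018],[0,0,-0.025]],
    [[-0.001,0.002,-0.02],[0,0,-0.025]],
    [[-0.001,0.002,-0.02],[0,0,-0.025]]
  ]
}}

```text
time_s: 9.9
position: [0.4712, -0.1304, 0.1144]
tcp_rot: [[0.843, -0.0, 0.538], [-0.538, 0.0, 0.843], [-0.0, -1.0, -0.0]]
force: [0.2, -0.1, -5.0]
opening: 0.667
```

Request:
{"fn": "play_rows", "kwargs": {
  "commands": [
    [[0,0,-0.003],[0,0,0]],
    [[0,0,-0.006],[0,0,0]],
    [[0,0,-0.008],[0,0,0]],
    [[0,0,-0.009],[0,0,0]],
    [[0,0,-0.01],[0,0,0]],
    [[0,0,-0.0105],[0,0,0]],
    [[0,0,-0.0105],[0,0,0]]
  ]
}}

```text
time_s: 10.78
position: [0.4713, -0.1304, 0.104]
tcp_rot: [[0.843, 0.0, 0.538], [-0.538, -0.0, 0.843], [0.0, -1.0, 0.0]]
force: [-0.7, 1.1, -3.6]
opening: 0.67
```

Request:
{"fn": "play_rows", "kwargs": {
  "commands": [
    [[0,0,-0.0005],[0,0,0]],
    [[0,0,-0.001],[0,0,0]],
    [[0,0,-0.001],[0,0,0]]
  ]
}}

```text
time_s: 11.15
position: [0.4716, -0.1306, 0.1036]
tcp_rot: [[0.843, 0.001, 0.538], [-0.538, -0.001, 0.843], [0.001, -1.0, 0.0]]
force: [0.3, -0.2, 2.6]
opening: 0.669
```

```bash
python3 - <<'E'
from h import *
s=read_state(); print(s['time_s'],s['position'],s['force'],s['moment'],s['opening'],s['joint_positions'].round(1))
w=snap('wrist','w5'); c=snap('scene','s5')
o=np.zeros((400,800,3),np.uint8)
o[:354,:460]=cv2.resize(cv2.imread('pics/w5.png')[120:320,190:450],(460,354)); o[:392,460:]=cv2.resize(cv2.imread('pics/s5.png')[170:320,180:310],(340,392))
cv2.imwrite('pics/comb7.png',o)
E
```

```text
11.15 [ 0.47157034 -0.13057493  0.10362429] [ 0.29381761 -0.15556763  2.57941832] [ 0.03337961  0.2235066  -0.01126339] 0.6689241166031176 [-28.6  33.7 108.5  -0.   37.8   4. ]
```

View pics/comb7.png

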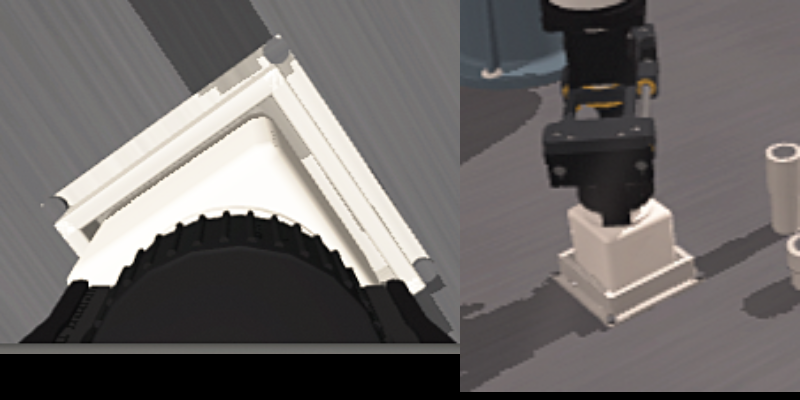

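The jar is seated: the wrist and scene views show its foot inside the walls, and the TCP is 3.8 mm above the pick height, which matches the 4 mm floor. Now start unscrewing anticlockwise with slight down-pressure.

Request:
{"fn": "play_rows", "kwargs": {
  "commands": [
    [[0,0,-0.0005],[0,0,0.05]],
    [[0,0,-0.001],[0,0,0.15]],
    [[0,0,-0.001],[0,0,0.25]],
    [[0,0,-0.001],[0,0,0.35]],
    [[0,0,-0.001],[0,0,0.45]],
    [[0,0,-0.001],[0,0,0.55]],
    [[0,0,-0.001],[0,0,0.65]],
    [[0,0,-0.001],[0,0,0.75]],
    [[0,0,-0.001],[0,0,0.8]],
    [[0,0,-0.001],[0,0,0.8]]
  ]
}}

```text
time_s: 12.5
position: [0.4718, -0.1305, 0.1036]
tcp_rot: [[0.973, 0.002, -0.23], [0.23, -0.001, 0.973], [0.002, -1.0, -0.001]]
force: [-1.5, 1.3, 14.2]
opening: 0.671
```

```bash
python3 - <<'E'
from h import *
s=read_state(); print(s['time_s'],s['position'],s['force'],s['moment'],s['opening'],s['joint_positions'].round(1))
w=snap('wrist','w6')
cv2.imwrite('pics/crop8.png',cv2.resize(cv2.imread('pics/w6.png')[90:330,150:490],None,fx=2,fy=2,interpolation=cv2.INTER_CUBIC))
E
```

```text
12.5 [ 0.47182843 -0.13053514  0.10360699] [-1.45305901  1.31765629 14.15283851] [0.16448592 0.29519285 0.0322945 ] 0.6706388843002837 [-28.6  33.7 108.5   0.   37.7 -41.9]
```

View pics/crop8.png

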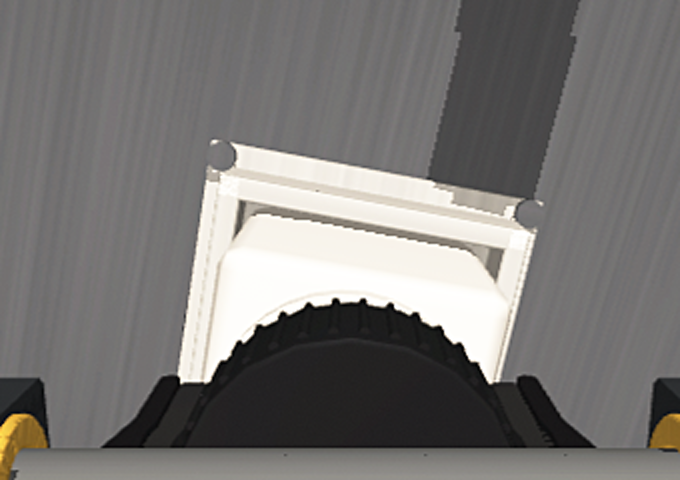

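The crop shows the jar's edges still parallel to the bracket walls. The cap ribs sit unchanged relative to the fingers, so the cap is turning with the gripper and not slipping. Continue to about a quarter turn.

Request:
{"fn": "play_rows", "kwargs": {
  "commands": [
    [[0,0,0.0005],[0,0,0.06]],
    [[0,0,0.001],[0,0,0.15]],
    [[0,0,0.001],[0,0,0.24]],
    [[0,0,0.001],[0,0,0.33]],
    [[0,0,0.001],[0,0,0.4]]
  ]
}}

```text
time_s: 13.18
position: [0.4716, -0.1305, 0.1048]
tcp_rot: [[0.806, 0.002, -0.592], [0.592, -0.001, 0.806], [0.001, -1.0, -0.002]]
force: [-3.3, 1.3, 17.4]
opening: 0.672
```

```bash
python3 - <<'E'
from h import *
s=read_state(); print(s['time_s'],s['position'],s['force'],s['moment'],s['opening'],s['joint_positions'].round(1))
E
```

```text
13.175 [ 0.471589   -0.13046592  0.10484148] [-3.31109084  1.26637259 17.38263064] [ 0.16709167  0.50302119 -0.15002872] 0.6718401612389738 [-28.6  33.5 108.5   0.   37.9 -64.9]
```

Request:
{"fn": "play_rows", "kwargs": {
  "commands": [
    [[0,0,0],[0,0,0.08]],
    [[0,0,0],[0,0,0.16]],
    [[0,0,0.0003],[0,0,0.25]],
    [[0,0,0.0005],[0,0,0.32]],
    [[0,0,0.0005],[0,0,0.34]]
  ]
}}

```text
time_s: 13.8
position: [0.4712, -0.1305, 0.1051]
tcp_rot: [[0.563, 0.001, -0.826], [0.826, -0.001, 0.563], [-0.0, -1.0, -0.001]]
force: [-4.4, 0.4, 15.6]
opening: 0.675
```

```bash
python3 - <<'E'
from h import *
s=read_state(); print(s['time_s'],s['position'],s['force'],s['moment'],s['opening'],s['joint_positions'].round(1))
w=snap('wrist','w7'); c=snap('scene','s7')
o=np.zeros((400,800,3),np.uint8)
o[:354,:460]=cv2.resize(cv2.imread('pics/w7.png')[120:320,190:450],(460,354)); o[:392,460:]=cv2.resize(cv2.imread('pics/s7.png')[170:320,180:310],(340,392))
cv2.imwrite('pics/comb9.png',o)
E
```

```text
13.8 [ 0.47116465 -0.13050724  0.10513852] [-4.35214917  0.37756272 15.58229152] [ 0.04541117  0.48947357 -0.12098129] 0.6745020313744768 [-28.6  33.5 108.5  -0.   38.  -84.3]
```

View pics/comb9.png

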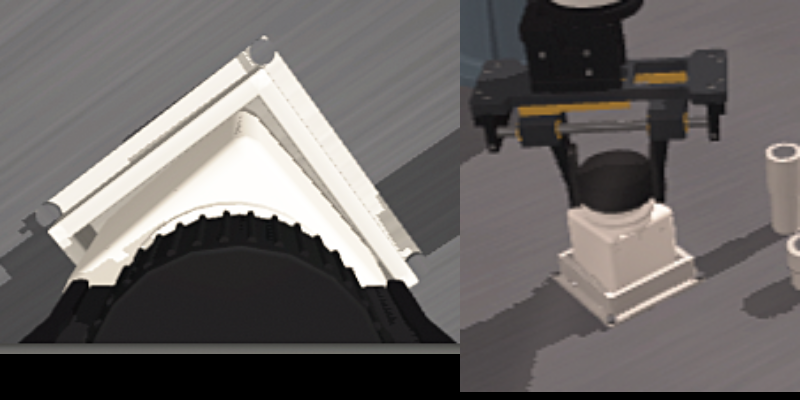

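The wrist and scene views show the jar still seated and the cap turned about 88° with the seal spring pushing it up (15 N). Lift a few millimetres and check it isn't caught.

Request:
{"fn": "play_rows", "kwargs": {
  "commands": [
    [[0,0,0.001],[0,0,0]],
    [[0,0,0.002],[0,0,0]],
    [[0,0,0.003],[0,0,0]],
    [[0,0,0.004],[0,0,0]],
    [[0,0,0.005],[0,0,0]],
    [[0,0,0.005],[0,0,0]]
  ]
}}

```text
time_s: 14.65
position: [0.4712, -0.1303, 0.1085]
tcp_rot: [[0.564, -0.0, -0.826], [0.826, 0.0, 0.564], [-0.0, -1.0, 0.0]]
force: [-0.3, -0.3, -1.3]
opening: 0.67
```

```bash
python3 - <<'E'
from h import *
s=read_state(); print(s['time_s'],s['position'],s['force'],s['moment'],s['opening'])
E
```

```text
14.65 [ 0.4711778  -0.13031191  0.10851025] [-0.30443007 -0.31274017 -1.3022391 ] [ 0.01981434  0.05620988 -0.01180423] 0.6699220037541376
```

Request:
{"fn": "play_rows", "kwargs": {
  "commands": [
    [[0,0,0.003],[0,0,0]],
    [[0,0,0.006],[0,0,0]],
    [[0,0,0.01],[0,0,0]],
    [[0,0,0.015],[0,0,0]],
    [[0,0,0.022],[0,0,0]],
    [[0,0,0.03],[0,0,0]],
    [[0,0,0.038],[0,0,0]],
    [[0,0,0.044],[0,0,0]],
    [[0,0,0.046],[0,0,0]],
    [[0,0,0.046],[0,0,0]]
  ]
}}

```text
time_s: 15.9
position: [0.4713, -0.1304, 0.1547]
tcp_rot: [[0.564, 0.0, -0.826], [0.826, -0.0, 0.564], [0.0, -1.0, -0.0]]
force: [0.2, -0.7, -0.7]
opening: 0.672
```

```bash
python3 - <<'E'
from h import *
s=read_state(); print(s['time_s'],s['position'],s['force'],s['moment'],s['opening'])
w=snap('wrist','w8'); c=snap('scene','s8'); t=snap('top','t8')
o=np.zeros((600,800,3),np.uint8)
o[:300,:390]=cv2.resize(cv2.imread('pics/w8.png')[120:320,190:450],(390,300)); o[:,390:]=cv2.resize(cv2.imread('pics/s8.png')[140:340,180:317],(410,600))
o[300:,:390]=cv2.resize(cv2.imread('pics/t8.png')[80:326,110:430],(390,300))
cv2.imwrite('pics/comb10.png',o)
E
```

```text
15.9 [ 0.47126857 -0.13039353  0.15465496] [ 0.19024914 -0.74708715 -0.70919077] [ 0.03408466 -0.11471193  0.0440227 ] 0.671604895200499
```

No more pictures can be viewed, so I'll check with depth: the jar's height and place, the cap, and the bystanders before and after.

```bash
python3 - <<'E'
from h import *
def cloud(c):
    v,u=np.mgrid[:480,:640]; K=c['mtx'];d=c['depth']
    P=np.stack([(u-K[0,2])/K[0,0]*d,(v-K[1,2])/K[1,1]*d,d],-1)
    return P@c['cam_to_world'][:3,:3].T+c['cam_to_world'][:3,3]
for f in('s5','s7','s8','w7','w8'):
    c=dict(np.load(f+'.npz')); P=cloud(c); g=c['frame'].mean(2)
    m=(np.hypot(P[...,0]-.471,P[...,1]+.131)<.045)&(c['depth']>0)
    z=P[...,2]
    print(f,'white',np.histogram(z[m&(g>150)],np.arange(0,.16,.01))[0],'black',np.histogram(z[m&(g<60)],np.arange(.06,.2,.01))[0])
    t=m&(g>150)&(z>.060)&(z<.0745); print('  body top z pct',np.percentile(z[t],[10,50,90]).round(4) if t.any() else None)
a,b=np.load('s0.npz') if 0 else np.load('scene0.npz'),np.load('s8.npz')
dd=np.abs(a['depth']-b['depth']); 
for n,x,y,z in[('deep',.4944,.0193,.04),('short',.572,-.013,.02),('bottle',.63,.395,.1),('can',.63,-.415,.1),('wrench',.70,-.05,.005),('screwdriver',.37,.32,.01),('bearing',.39,-.38,.01)]:
    M=np.linalg.inv(b['cam_to_world']);p=M[:3,:3]@[x,y,z]+M[:3,3];u,v=(b['mtx']@(p/p[2]))[:2].astype(int)
    w=np.s_[max(v-12,0):v+12,max(u-12,0):u+12]; print(n,u,v,np.median(dd[w]) if dd[w].size else 'out',(np.abs(a['frame'][w].astype(int)-b['frame'][w]).mean() if dd[w].size else ''))
E
```

```text
s5 white [ 20  10 112  59  82  87 191 108   1   0   0   0   0   0   0] black [  0   1  62 117  97  45   4   6  32   5   0   5  83 163]
  body top z pct [0.0631 0.0689 0.0732]
s7 white [ 20  12 178 143 146 147 213 172   2   0   0   0   0   0   0] black [  0   0  47 151 278 241  68  48   9   5   6   6 149 195]
  body top z pct [0.0626 0.0691 0.0734]
s8 white [ 16  15 172 141 147 149 230 204  58  87  14   0   0   0   0] black [  0   0   0   1  93   0   1  69 169 394 129  78  51  10]
  body top z pct [0.0627 0.0693 0.0739]
w7 white [1382  199 2448  386  439  502 2832 1511   54   16    0    0    0    0
    0] black [    0     0   469  1425  6154  8574  1359  1165  1329  1362  1312  1946
 14089 21625]
  body top z pct [0.0656 0.0694 0.0713]
w8 white [ 990  142 1630  213  224  259 2237 2790  133  476    0    0    0   36
    9] black [    0     0     0     0     0     0    10   588  1434 10269  4380  1595
   947  1339]
  body top z pct [0.0667 0.0699 0.0741]
deep 303 241 0.001879096 3.962962962962963
short 313 269 0.0017590225 4.127314814814815
bottle 458 191 0.0019803047 3.5949074074074074
can 129 342 0.001049906 3.568287037037037
wrench 338 312 0.0015854836 3.9212962962962963
screwdriver 362 196 0.0037314296 15.576967592592593
bearing 117 300 0.0011071861 3.5711805555555554
```

```bash
python3 -c "
from rig import *
print(hand_in())"
```

```text
the job is handed in; nothing more can be done
None
```

The cap is off and held level, its lower edge about 35 mm above the open mouth, and the jar is standing down in the bracket. I handed the job in at about 16 s.

**What I did:** I carried the jar by its cap into the bracket. I turned the cap about 88° anticlockwise until the seal spring pushed up at about 15 N. A 3.5 mm lift showed it was free, so I raised it straight off.

**Last checks:**
- **Jar:** depth readings put its shoulder at about 74 mm and its rim at about 100 mm above the bench, as expected on the 4 mm floor. The jar's height did not change from the unscrewing to the end.
- **Cap:** the force on the gripper is only about the cap's weight, and the opening is steady at 0.67, so the grip is holding.
- **Bystanders:** the places I compared looked unchanged, except the screwdriver's. That difference is probably the jar and its shadow having left that view, but I didn't confirm it.

**Not confirmed or in disagreement:**
- The viewing limit blocked my last picture, so the final state is confirmed by depth and force only, not by eye.
- The wrist camera put the jar's foot about 2 mm away from where the grip implied. I corrected for this before lowering the jar, and it went in without touching the walls.
- The jar turned a few degrees in the bracket, so the actual cap-to-jar turn was about 84–88°.

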